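Fetch the red-capped jar from the sliding-lid display chest

TASK

A customer wants the jar with the red cap, which stands in the white display chest under one of the two clear sliding lids. Slide the lid that covers it well back past the other lid, leaving the other one shut, then lift the jar out and set it down gently, upright, on the round blue tray. Leave the lid open.

Things in the scene. Friction and masses are not known exactly. Their poses are not given: they have to be found in the camera images.
- left_pull (a point): grip point of the left lid's pull: upright black bar 60 mm long (point x), 14 thick (y), its top 12 mm above this point and 146 above the table; keep fingertips above 14 mm below this point. The clear lid (280 x 184 x 6 mm, pull 25 mm from its outer end) opens 190 mm along point -y, under the right lid; 0-15 mm ajar at start; 2 N moves it and it stays. Axes: chest's, y left.
- right_pull (a point): the same point on the right lid's like pull. This clear lid opens 190 mm along point +y, above the left lid; 0-15 mm ajar at start, 2 N moves it. Site x points away from the robot, y to its left, z up, turned with the chest. Lids lie 100 to 116 mm above the table; shut pulls are 490 mm apart on the chest's long middle line. Sliding a lid 150 mm or more makes room for a gripper.
- jar: amber jar, red cap, 52 mm diameter, 80 tall, 0.2 kg; origin: centre of underside. Stands 12 mm above the table in the left or right half of a white chest (200 x 550 mm, long walls 7 mm thick, 120 tall, end walls 97 tall, divider mid-way), within 17 mm of its long middle line, 158-192 mm from the divider (shut pulls: 245). A yellow-capped jar stands in the other half.
- tray: fixed round flat blue tray on the table between the robot and the chest, to the left or the right, 120 mm in diameter, 8 mm thick, no rim; origin at the centre of its underside, so its top is 8 mm above the origin
Things that resemble listed ones, but are neither listed nor needed, are in the scene too. Of the things like the tray, leave any that is green, pink or turquoise; of the rest the larger one is meant.

How it is judged (in metres and radians):
On the way, in this order (a step that is already met when the one before it is completed fails the run):
1. one lid has been slid back by more than 120 mm (distance of any of left_pull, right_pull from where it was at the start of the episode above 0.12 m), for 0.2 s.
2. the red-capped jar has been lifted clear of the chest (its underside above 125 mm) (height (world z) of jar above 0.125 m), for 0.1 s.
At the end, for the whole second after the job is handed in: The red-capped jar stands upright (within 10 degrees), at rest and wholly on the blue tray (its axis within 35 mm of the tray's centre); one lid has been left open, 100 mm or more from where it was, and the other lid is within 30 mm of where it was (horizontal distance between jar and tray below 0.035 m and z of jar in the frame of tray between 0.003 and 0.015 m and angle between jar's own z axis and vertical below 0.17 rad and linear speed of jar below 0.02 m/s and ((distance of left_pull from where it was at the start of the episode above 0.1 m and distance of right_pull from where it was at the start of the episode below 0.03 m) or (distance of right_pull from where it was at the start of the episode above 0.1 m and distance of left_pull from where it was at the start of the episode below 0.03 m))); the robot touches nothing.
It fails at once if the jar is dropped onto the tray (arrives faster than 0.7 m/s, a fall of about 25 mm) (linear speed of jar above 0.7 m/s and horizontal distance between jar and tray below 0.06 m and height (world z) of jar below 0.05 m).
It also fails if it takes over 59 s, if anything falls off the work surface, if the arm or the gripper's body presses on something with over 40 N, if the wrist force passes 120 N, or if a joint passes its speed limit or range.

ROBOT

A 6-joint arm with a two-finger parallel gripper is mounted at the origin on the work surface. World frame = base frame: x ahead of the robot, y to its left, z up, the work surface at z = 0. Lengths are in mm, angles in rad, forces in N, time in s.
With the tool pointing down it reaches from about 350 to 875 mm from the base axis. Payload 4.2 kg.
Tool frame: the origin (TCP) lies midway between the tips of the shut fingers; the grasp point (between the pads) lies 19 mm behind it (arm.hold_point_z is the z of the grasp point in the tool frame, in mm); z points along the fingers, y is the direction in which the jaws open and shut (so a half turn about z gives the same grasp; the last joint's range is limited). The gripper opens to 85 mm and grips with 20 to 120 N. Pads are 22 mm wide; open, the fingers measure 114 mm over their backs; the gripper's body (76 mm by 85 mm) begins 54 mm behind the grasp point. The pads swing forward as they close: fully open they stand 13 mm farther back than shut.
Start: joints at [-0.903, 0.385, 0.008, 0, -1.194, -0.259], TCP at [248.456, -573.471, 231.312] pointing down, gripper open.
Joint ranges: [-3.14, 3.14], [-1.21, 2.06], [-1.07, 1.41], [-3.16, 2.05], [-2.99, -0.16], [-3.1, 3.1]. Speed limits (rad/s): [2.79, 2.79, 3.14, 3.14, 3.14, 3.14].

INTERFACE

Orientations are given as a unit quaternion [x, y, z, w].
In Python, from bench import sensors, optics, workorder, arm gives the robot as it stands. The module is installed in compiled form; this text tells all that it offers.
- The arm moves only by the tool servo_tool, never from a script. Its argument "deltas" is one flat list of numbers, 7 for each row, row after row: the turn, a rotation vector about the tool's x, y, z in rad, then the shift along the tool's x, y, z in m, then the finger opening in m, from 0 to 0.0854. A call has 1 to 20 rows; each row shifts and turns the commanded pose from where the row before left it, along the tool's axes as they then stand; what a row does not reach is not made up. A row lasts 1/12 s, in which the tool goes at most 41.7 mm and 7.16 degrees, less where a joint would pass 70% of its speed; a pose out of reach is approached as far as the arm can. A call is refused whole if a number of a shift passes 0.0417 or a number of a turn 0.125, either way. A call with a gripper value outside its range is refused whole. The fingers move at their own pace and stop on an object; the grip force is fixed at half the most. Time passes only in rows, so rows that do not move let the fingers close. It gives the time, the measured TCP pose, the force and the opening at its end, in the units of the state.
- sensors.read_state(): the state, without advancing time (a new reading comes with each control period).
- optics.get_image(name): name is "scene" or "top" or "wrist"; returns a dict with "img" (480x640x3 uint8, red, green, blue), "fov_y" (degrees; the focal length in pixels is half the picture's height over the tangent of half this angle, whatever the lens; pixels are square), "cx", "cy" (the principal point, pixels), "R" (3x3) and "t" (3): a world point X has camera coordinates R X + t. Camera axes: x right, y down, z forward; pixel columns grow to the right and rows downward; lengths in mm; the calibration is good to about 2 mm. A picture is of the moment at which its call begins. There is no depth.
- workorder.job_done(): hands the job in, once; it reports no verdict.
The state is a dict: "clock": time; "joints": joint angles; "joint_vel": joint speeds; "joint_efforts": joint torques, N m; "position": TCP position; "ee_rot": TCP orientation; "contact_force": force on the tool from outside, world axes, zero at the start; "wrist_torque": the same for the moment, N m; "gripper_width": finger opening in mm.
Only numpy, scipy, OpenCV 4.12 (cv2) and the standard library are available. Lean on these libraries where they do the work, as an engineer would, in place of code of your own. Each camera call takes 0.05 s, during which the arm holds its last target. There are 200 camera calls.

## Working session

There is one attempt and no reset: what is moved stays moved. The work goes in short steps, Python scripts to look and compute and a tool call to move; the robot and the scene stay as the last step left them, time stands still between calls to the robot, and variables do not carry over. Pictures are saved under pics/ and viewed, about 8 in all and at most 12, crops included, and the job is handed in when it is done.

Besides the shell and the picture viewer there is one more tool, called after "Request:" in YAML: its name, and indented under it one key for each argument. servo_tool: Moves the arm, as the interface text tells. Its arguments: {"type":"object","properties":{"deltas":{"type":"array","items":{"type":"number"}}},"required":["deltas"]}

```bash
mkdir -p pics
cat > h.py <<'E'
import numpy as np, cv2
from bench import sensors, optics, workorder, arm
def snap(n,fn):
    d=optics.get_image(n); cv2.imwrite('pics/'+fn,cv2.cvtColor(d['img'],cv2.COLOR_RGB2BGR)); np.savez('pics/'+fn+'.npz',**d); return d
def K(d):
    f=240/np.tan(np.radians(d['fov_y'])/2); return f
def ray(d,u,v,z):
    R=np.array(d['R']);t=np.array(d['t']);c=-R.T@t
    r=R.T@np.array([(u-d['cx'])/K(d),(v-d['cy'])/K(d),1]); return c+r*(z-c[2])/r[2]
def proj(d,X):
    p=np.array(d['R'])@np.array(X)+np.array(d['t']); return p[:2]/p[2]*K(d)+[float(d['cx']),float(d['cy'])]
E
python3 - <<'E'
from h import *
for n in('top','scene'):
    d=snap(n,n+'1.png'); print(n,d['fov_y'],d['cx'],d['cy'],-np.array(d['R']).T@np.array(d['t']),np.array(d['R']).round(2).tolist())
print(sensors.read_state(),arm.hold_point_z)
E
```

```text
top 53.21591749624344 322.38639595899053 232.51956043453984 [ 372.08333474   55.2287971  1046.46994191] [[-0.01, -1.0, 0.0], [-1.0, 0.01, -0.08], [0.08, -0.0, -1.0]]
scene 46.000046469984355 322.56953317412615 237.46723340437953 [1236.83683297  266.34617437 1051.95630383] [[-0.3, 0.95, 0.01], [0.73, 0.23, -0.64], [-0.62, -0.18, -0.77]]
{'clock': 0.1, 'joints': array([-9.03395622e-01,  3.85469292e-01,  6.76250681e-03, -4.28058384e-04,
       -1.19399818e+00, -2.58587299e-01]), 'joint_vel': array([-9.84605104e-05, -2.92989533e-03,  1.96874969e-03,  2.19457644e-03,
        1.66991160e-03,  2.62356164e-04]), 'joint_efforts': array([-4.16022585e-04, -3.93319702e+01,  1.88929582e+01,  4.19797003e+00,
       -2.62208938e-03,  5.92438738e-06]), 'position': array([ 248.25019251, -573.01465716,  230.33826673]), 'ee_rot': array([-2.02908855e-01,  9.79197144e-01,  9.42700231e-04, -2.48231930e-04]), 'contact_force': array([-0.27772109, -0.19745868, -1.52912878]), 'wrist_torque': array([-0.02575349,  0.00372683,  0.00622718]), 'gripper_width': 85.09260533528632} -18.700000000000003
```

View pics/top1.png

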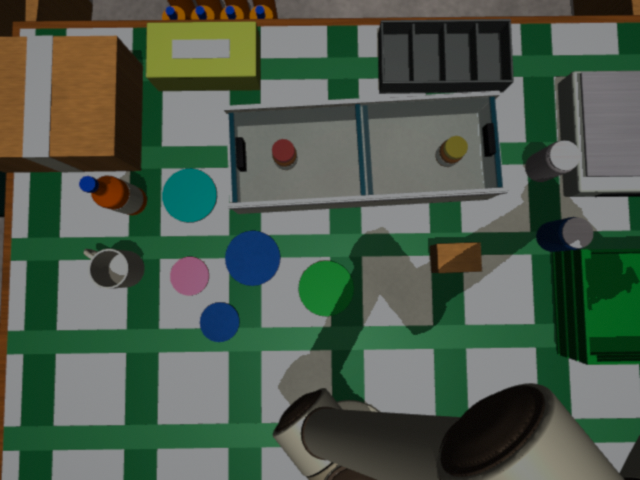

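View pics/scene1.png

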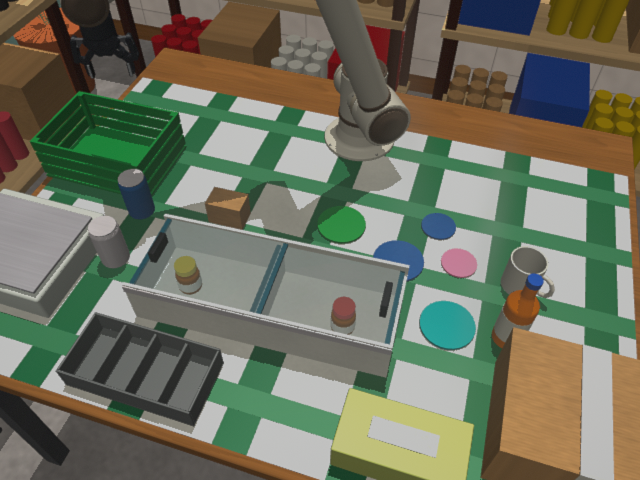

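The top view shows the red cap at (284,152) in the left half, the left pull at (241,153), the right pull at (489,140), and the larger blue tray at (253,258). The scene view agrees with this.

Run:
```python
from h import *
for n in('top','scene'):
    d=dict(np.load(f'pics/{n}1.png.npz')); im=d['img']; hsv=cv2.cvtColor(im,cv2.COLOR_RGB2HSV)
    def comp(name,m,z,near,amin=30):
        k,l,s,c=cv2.connectedComponentsWithStats(m.astype(np.uint8))
        i=min([i for i in range(1,k) if s[i,4]>amin],key=lambda i:np.hypot(*(c[i]-near)))
        print(n,name,c[i].round(1),s[i],'world',ray(d,*c[i],z).round(1))
        (cx,cy),wh,a=cv2.minAreaRect(np.argwhere(l==i)[:,::-1].astype(np.float32)); print('   rect',cx,cy,ray(d,cx,cy,z).round(1),wh,a)
    H,S,V=[hsv[...,i].astype(int) for i in range(3)]
    P={'top':[(284,150),(253,258),(241,153),(489,140),(455,147)],'scene':[(344,306),(400,260),(386,298),(158,247),(186,266)]}[n]
    comp('redcap',((H<8)|(H>172))&(S>110)&(V>60),88,P[0])
    comp('tray',(H>105)&(H<125)&(S>130)&(V>60),8,P[1])
    comp('Lpull',V<40,146,P[2]); comp('Rpull',V<40,146,P[3])
```

```text
top redcap [283.  150.5] [272 139  23  23 403] world [619.  130.7  88. ]
   rect 283.0000305175781 150.5 [619.  130.6  88. ] (21.920310974121094, 21.92030906677246) 45.0
top tray [252.3 257.8] [ 225  231   55   54 2265] world [403.9 204.5   8. ]
   rect 252.20001220703125 257.9000244140625 [403.7 204.8   8. ] (52.771202087402344, 53.218414306640625) 63.43495178222656
top Lpull [240.1 154. ] [235 137  11  34 309] world [598.1 208.  146. ]
   rect 240.0 153.5 [599.1 208.2 146. ] (33.0, 10.0) 90.0
top Rpull [488.6 139.6] [482 123  14  34 397] world [ 620.9 -268.3  146. ]
   rect 488.6352844238281 139.48770141601562 [ 621.  -268.3  146. ] (33.136077880859375, 12.403396606445312) 84.80557250976562
scene redcap [343.7 306.1] [334 297  21  19 304] world [619.2 129.5  88. ]
   rect 344.0 306.0 [618.8 130.1  88. ] (18.0, 20.0) 90.0
scene tray [401.8 255.3] [374 241  49  39 973] world [389.8 209.7   8. ]
   rect 401.274169921875 255.9207763671875 [392.  208.9   8. ] (48.50330352783203, 30.695209503173828) 34.07719421386719
scene Lpull [158.7 249.6] [149 236  18  26 139] world [ 639.8 -261.1  146. ]
   rect 159.18032836914062 248.9835968017578 [ 637.9 -261.   146. ] (9.218655586242676, 26.119522094726562) 39.80556869506836
scene Rpull [158.7 249.6] [149 236  18  26 139] world [ 639.8 -261.1  146. ]
   rect 159.18032836914062 248.9835968017578 [ 637.9 -261.   146. ] (9.218655586242676, 26.119522094726562) 39.80556869506836
```

Request:
servo_tool:
  deltas: [0,0,0.12,0,0,0,0.085,0,0,0.12,0,0,0,0.085,0,0,0.122,0,0,0,0.085,0,0,0,-0.016,0.0315,0,0.085,0,0,0,-0.016,0.0315,0,0.085,0,0,0,-0.016,0.0315,0,0.085,0,0,0,-0.016,0.0315,0,0.085,0,0,0,-0.016,0.0315,0,0.085,0,0,0,-0.016,0.0315,0,0.085,0,0,0,-0.016,0.0315,0,0.085,0,0,0,-0.016,0.0315,0,0.085,0,0,0,-0.016,0.0315,0,0.085,0,0,0,-0.016,0.0315,0,0.085,0,0,0,-0.016,0.0315,0,0.085,0,0,0,-0.016,0.0315,0,0.085]

```text
clock: 1.35
position: [422.6, -185.1, 231.1]
ee_rot: [-0.023, 1.0, 0.0, -0.0]
contact_force: [0.5, -0.2, 0.5]
gripper_width: 84.7
```

Request:
servo_tool:
  deltas: [0,0,0,-0.016,0.0315,0,0.085,0,0,0,-0.016,0.0315,0,0.085,0,0,0,-0.016,0.0315,0,0.085,0,0,0,-0.016,0.0315,0,0.085,0,0,0,-0.016,0.0315,0,0.085,0,0,0,-0.016,0.0315,0,0.085,0,0,0,-0.016,0.0315,0,0.085,0,0,0,-0.016,0.0315,0,0.085,0,0,0,-0.016,0.0315,0,0.085,0,0,0,-0.016,0.0315,0,0.085,0,0,0,-0.016,0.0315,0,0.085,0,0,0,-0.016,0.0315,0,0.085,0,0,0,0,0,0,0.085,0,0,0,0,0,0,0.085,0,0,0,0,0,0,0.085]

```text
clock: 2.6
position: [596.1, 199.3, 230.5]
ee_rot: [-0.023, 1.0, -0.0, -0.001]
contact_force: [0.2, -0.5, -0.2]
gripper_width: 85.0
```

Run:
```python
from h import *
d=snap('wrist','w1.png'); s=sensors.read_state(); print(s['clock'],s['position'],s['ee_rot'],s['joints']); print(d['fov_y'],-d['R'].T@d['t'],d['R'].round(2).tolist(), proj(d,[599,208,146]))
```

```text
2.65 [596.0958255  198.82548824 230.97075689] [-2.31317145e-02  9.99732225e-01 -2.78526930e-04 -5.68810296e-04] [ 5.79008426e-01  3.91347334e-01  1.73491694e-02 -1.36496233e-04
 -1.19805846e+00 -2.10348740e+00]
69.54539838527869 [517.08977406 196.16628258 372.93077558] [[-0.05, 1.0, -0.0], [0.95, 0.04, 0.31], [0.31, 0.01, -0.95]] [334.32792608 247.19178275]
```

View pics/w1.png

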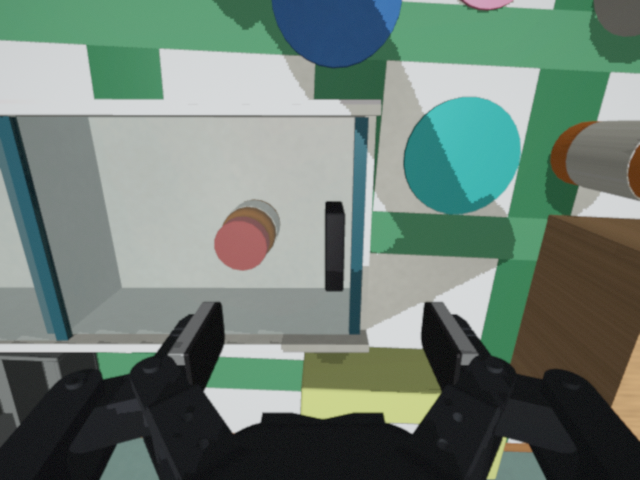

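The wrist view shows the left pull at u 325–343, v 203–290, and the red cap top at about (243,243). I will refine both positions.

Run:
```python
from h import *
d=dict(np.load('pics/w1.png.npz')); hsv=cv2.cvtColor(d['img'],cv2.COLOR_RGB2HSV); H,S,V=[hsv[...,i].astype(int) for i in range(3)]
m=(V<50); m[:190]=0;m[300:]=0;m[:,:310]=0;m[:,360:]=0
p=np.argwhere(m)[:,::-1]; r=cv2.minAreaRect(p.astype(np.float32)); print(r,p.min(0),p.max(0))
for v in p[:,1].min(),p[:,1].max(): print(v,ray(d,334,v,146).round(1),ray(d,334,v,118).round(1))
print('pull',ray(d,r[0][0],p[:,1].max(),146))
m=(((H<8)|(H>172))&(S>90)&(V>120)).astype(np.uint8); m[:190]=0;m[300:]=0;m[:,:200]=0;m[:,300:]=0
c,rad=cv2.minEnclosingCircle(np.argwhere(m)[:,::-1].astype(np.float32)); print('cap',c,rad,ray(d,*c,92).round(1))
m=((H>105)&(H<125)&(S>130)&(V>60)).astype(np.uint8); m[70:]=0;m[:,:200]=0;m[:,420:]=0
q=np.argwhere(m)[:,::-1]; P=np.array([ray(d,*x,8)[:2] for x in q[q[:,1]>3]]); print('tray lowestx..',P.min(0),P.max(0))
```

```text
((334.5, 246.0), (88.0, 17.0), 90.0) [326 202] [343 290]
202 [566.9 205.9 146. ] [573.1 207.2 118. ]
290 [632.1 209.7 146. ] [646.3 211.3 118. ]
pull [632.07559962 210.01791455 146.        ]
cap (240.99671936035156, 242.60940551757812) 26.549823760986328 [618.1 130.3  92. ]
tray lowestx.. [411.07677615 145.97097879] [465.07030244 260.54302611]
```

Request:
servo_tool:
  deltas: [0,0,0,-0.0055,0.009,0,0.085,0,0,0,0,0,0.025,0.085,0,0,0,0,0,0.03,0.085,0,0,0,0,0,0.03,0.085,0,0,0,0,0,0.015,0.085,0,0,0,0,0,0.006,0.085,0,0,0,0,0,0,0.005,0,0,0,0,0,0,0.005,0,0,0,0,0,0,0.005,0,0,0,0,0,0,0.005,0,0,0,0,0,0,0.005,0,0,0,0,0,0,0.005,0,0,0,0,0,0,0.005,0,0,0,0,0,0,0.005]

```text
clock: 3.82
position: [602.1, 209.0, 126.6]
ee_rot: [-0.024, 1.0, 0.0, 0.001]
contact_force: [-0.7, -0.9, 5.7]
gripper_width: 12.9
```

Request:
servo_tool:
  deltas: [0,0,0,0,-0.006,0,0.005,0,0,0,0,-0.012,0,0.005,0,0,0,0,-0.014,0,0.005,0,0,0,0,-0.014,0,0.005,0,0,0,0,-0.014,0,0.005,0,0,0,0,-0.014,0,0.005,0,0,0,0,-0.014,0,0.005,0,0,0,0,-0.014,0,0.005,0,0,0,0,-0.014,0,0.005,0,0,0,0,-0.014,0,0.005,0,0,0,0,-0.014,0,0.005,0,0,0,0,-0.012,0,0.005,0,0,0,0,-0.01,0,0.005,0,0,0,0,-0.006,0,0.005,0,0,0,0,0,0,0.005,0,0,0,0,0,0,0.005,0,0,0,0,0,0,0.005]

```text
clock: 5.23
position: [610.0, 36.4, 126.6]
ee_rot: [-0.023, 1.0, -0.0, 0.0]
contact_force: [-1.7, -2.0, 5.5]
gripper_width: 12.3
```

Request:
servo_tool:
  deltas: [0,0,0,0,0,0,0.085,0,0,0,0,0,0,0.085,0,0,0,0,0,0,0.085,0,0,0,0,0,0,0.085,0,0,0,0,0,0,0.085,0,0,0,0,0,-0.02,0.085,0,0,0,0,0,-0.03,0.085,0,0,0,0,0,-0.024,0.085,0,0,0,-0.004,0.0315,0,0.085,0,0,0,-0.004,0.031,0,0.085,0,0,0,-0.0048,0.031,0,0.085,0,0,0,0,0,0,0.085,0,0,0,0,0,0,0.085]

```text
clock: 6.32
position: [618.1, 132.7, 198.8]
ee_rot: [-0.025, 1.0, -0.0, -0.0]
contact_force: [-2.0, -0.5, -0.5]
gripper_width: 84.9
```

Run:
```python
from h import *
d=snap('wrist','w2.png'); s=sensors.read_state(); print(s['clock'],s['position'],s['gripper_width'])
hsv=cv2.cvtColor(d['img'],cv2.COLOR_RGB2HSV); H,S,V=[hsv[...,i].astype(int) for i in range(3)]
m=(((H<8)|(H>172))&(S>90)&(V>100)).astype(np.uint8)
k,l,st,c=cv2.connectedComponentsWithStats(m); t=proj(d,[618,130,92])
i=min([i for i in range(1,k) if st[i,4]>200],key=lambda i:np.hypot(*(c[i]-t)));print(t,c[i],st[i],ray(d,*c[i],92))
```

```text
6.3667 [617.92345464 131.61045571 198.87420061] 84.90629496350542
[318.55678986 232.59397296] [317.40651261 233.78256303] [ 288  204   59   61 2856] [618.98565625 129.1730668   92.        ]
```

View pics/w2.png

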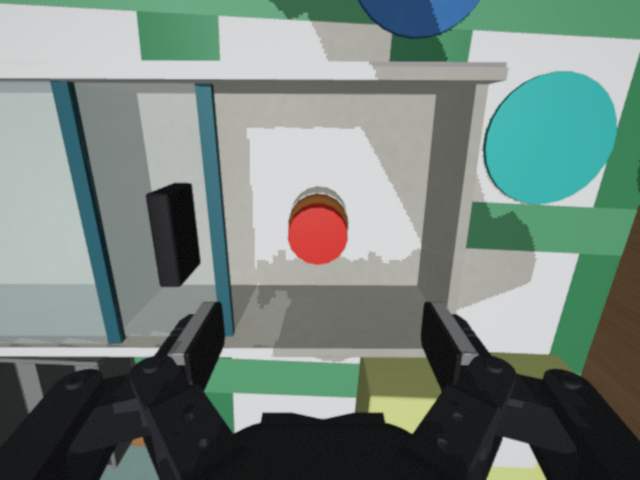

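The lid is open, with its edge strip at u≈210. The red cap is uncovered at (317,234), centred between the jaws. I will descend and grip it.

Request:
servo_tool:
  deltas: [0,0,0,-0.0007,-0.002,0,0.076,0,0,0,0,0,0.02,0.076,0,0,0,0,0,0.025,0.076,0,0,0,0,0,0.025,0.076,0,0,0,0,0,0.025,0.076,0,0,0,0,0,0.025,0.076,0,0,0,0,0,0.02,0.076,0,0,0,0,0,0.013,0.076,0,0,0,0,0,0.008,0.076,0,0,0,0,0,0,0.076,0,0,0,0,0,0,0.076]

```text
clock: 7.28
position: [618.6, 127.9, 37.9]
ee_rot: [-0.023, 1.0, -0.0, -0.001]
contact_force: [0.2, 0.6, -0.0]
gripper_width: 76.0
```

Request:
servo_tool:
  deltas: [0,0,0,0,0,0,0.04,0,0,0,0,0,0,0.04,0,0,0,0,0,0,0.04,0,0,0,0,0,0,0.04,0,0,0,0,0,0,0.04,0,0,0,0,0,0,0.04]

```text
clock: 7.78
position: [619.7, 129.2, 39.5]
ee_rot: [-0.024, 1.0, 0.0, 0.001]
contact_force: [0.1, -0.8, 4.9]
gripper_width: 49.9
```

Request:
servo_tool:
  deltas: [0,0,0,0,0,-0.006,0.04,0,0,0,0,0,-0.014,0.04,0,0,0,0,0,-0.02,0.04,0,0,0,0,0,-0.022,0.04,0,0,0,0,0,-0.022,0.04,0,0,0,0,0,-0.022,0.04,0,0,0,0,0,-0.022,0.04,0,0,0,0,0,-0.014,0.04,0,0,0,0,0,-0.008,0.04,0,0,0,0,0,0,0.04,0,0,0,0,0,0,0.04]

```text
clock: 8.7
position: [618.2, 129.2, 187.3]
ee_rot: [-0.023, 1.0, 0.0, -0.001]
contact_force: [0.5, 0.4, -1.9]
gripper_width: 50.2
```

Request:
servo_tool:
  deltas: [0,0,0,0.0083,0.0034,0,0.04,0,0,0,0.015,0.006,0,0.04,0,0,0,0.018,0.007,0,0.04,0,0,0,0.018,0.0074,0,0.04,0,0,0,0.018,0.0074,0,0.04,0,0,0,0.018,0.0074,0,0.04,0,0,0,0.018,0.0074,0,0.04,0,0,0,0.018,0.0074,0,0.04,0,0,0,0.018,0.0074,0,0.04,0,0,0,0.018,0.0074,0,0.04,0,0,0,0.018,0.007,0,0.04,0,0,0,0.017,0.0065,0,0.04,0,0,0,0.009,0.003,0,0.04,0,0,0,0,0,0,0.04,0,0,0,0,0,0,0.04]

```text
clock: 9.95
position: [403.6, 203.8, 188.0]
ee_rot: [-0.024, 1.0, -0.0, -0.0]
contact_force: [-0.6, 0.3, -1.3]
gripper_width: 49.9
```

Run:
```python
from h import *
s=sensors.read_state(); print(s['clock'],s['position'],s['gripper_width'],s['contact_force'])
d=snap('scene','s2.png'); cv2.imwrite('pics/s2c.png',cv2.cvtColor(d['img'],cv2.COLOR_RGB2BGR)[100:400,100:500])
```

```text
9.95 [403.58058928 203.823439   187.98146175] 49.89672309058709 [-0.58588071  0.30030558 -1.29542342]
```

View pics/s2c.png

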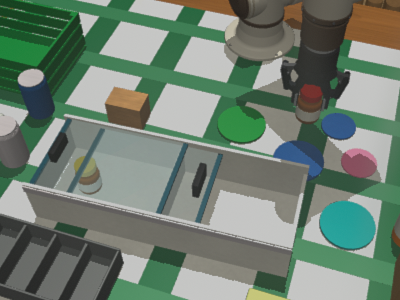

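The crop shows the jar held upright at (310,105), above the blue tray. The left lid is back and the right pull is still in place. I will lower it.

Request:
servo_tool:
  deltas: [0,0,0,0,0,0.01,0.04,0,0,0,0,0,0.02,0.04,0,0,0,0,0,0.025,0.04,0,0,0,0,0,0.025,0.04,0,0,0,0,0,0.025,0.04,0,0,0,0,0,0.02,0.04,0,0,0,0,0,0.012,0.04,0,0,0,0,0,0.007,0.04,0,0,0,0,0,0.004,0.04,0,0,0,0,0,0.002,0.04,0,0,0,0,0,0,0.04,0,0,0,0,0,0,0.04]

```text
clock: 11.0
position: [404.6, 204.3, 39.0]
ee_rot: [-0.023, 1.0, 0.001, 0.001]
contact_force: [-0.3, 0.6, -1.9]
gripper_width: 49.9
```

Request:
servo_tool:
  deltas: [0,0,0,0,0,0.001,0.04,0,0,0,0,0,0.001,0.04,0,0,0,0,0,0,0.04,0,0,0,0,0,0,0.04]

```text
clock: 11.33
position: [404.0, 204.0, 36.6]
ee_rot: [-0.023, 1.0, 0.0, 0.0]
contact_force: [0.2, -0.2, -2.4]
gripper_width: 49.9
```

Request:
servo_tool:
  deltas: [0,0,0,0,0,0.001,0.04,0,0,0,0,0,0,0.04,0,0,0,0,0,0.001,0.04,0,0,0,0,0,0,0.04,0,0,0,0,0,0,0.04]

```text
clock: 11.75
position: [404.1, 204.0, 35.4]
ee_rot: [-0.024, 1.0, 0.0, 0.0]
contact_force: [-3.4, 0.2, 8.3]
gripper_width: 49.9
```

The tray is now taking the jar's weight. I will open the gripper and retreat.

Request:
servo_tool:
  deltas: [0,0,0,0,0,0,0.06,0,0,0,0,0,0,0.07,0,0,0,0,0,0,0.08,0,0,0,0,0,0,0.085,0,0,0,0,0,0,0.085,0,0,0,0,0,0,0.085,0,0,0,0,0,-0.01,0.085,0,0,0,0,0,-0.02,0.085,0,0,0,0,0,-0.03,0.085,0,0,0,0,0,-0.03,0.085,0,0,0,0,0,-0.03,0.085,0,0,0,0,0,-0.03,0.085,0,0,0,0,0,-0.02,0.085,0,0,0,0,0,0,0.085,0,0,0,0,0,0,0.085]

```text
clock: 13.0
position: [404.2, 204.2, 205.3]
ee_rot: [-0.023, 1.0, 0.001, 0.001]
contact_force: [0.7, -0.5, -1.2]
gripper_width: 85.1
```

Run:
```python
from h import *
s=sensors.read_state(); print(s['clock'],s['position'],s['gripper_width'],s['contact_force'])
d=snap('wrist','w3.png')
hsv=cv2.cvtColor(d['img'],cv2.COLOR_RGB2HSV); H,S,V=[hsv[...,i].astype(int) for i in range(3)]
m=(((H<8)|(H>172))&(S>90)&(V>100)).astype(np.uint8)
k,l,st,c=cv2.connectedComponentsWithStats(m); t=proj(d,[404,204,88])
i=min([i for i in range(1,k) if st[i,4]>200],key=lambda i:np.hypot(*(c[i]-t)));print(t,c[i],ray(d,*c[i],88))
d=snap('scene','s3.png')
```

```text
13.0 [404.15946868 204.20270751 205.29753529] 85.12758870250808 [ 0.67219359 -0.49729828 -1.24841668]
[321.51774642 228.23452713] [321.93605086 228.11630516] [403.88819281 204.32347428  88.        ]
```

View pics/w3.png

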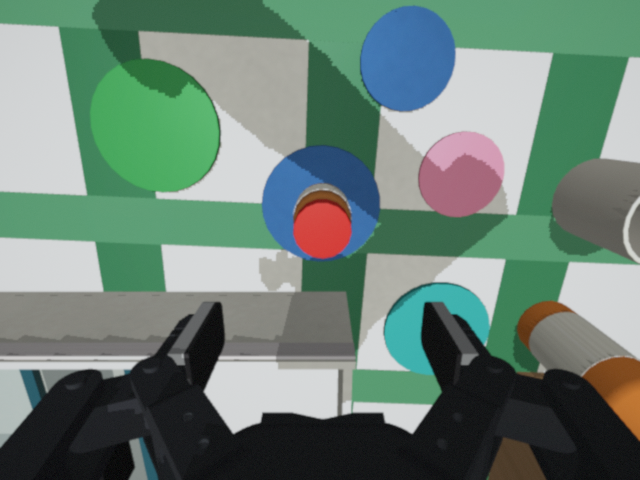

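View pics/s3.png

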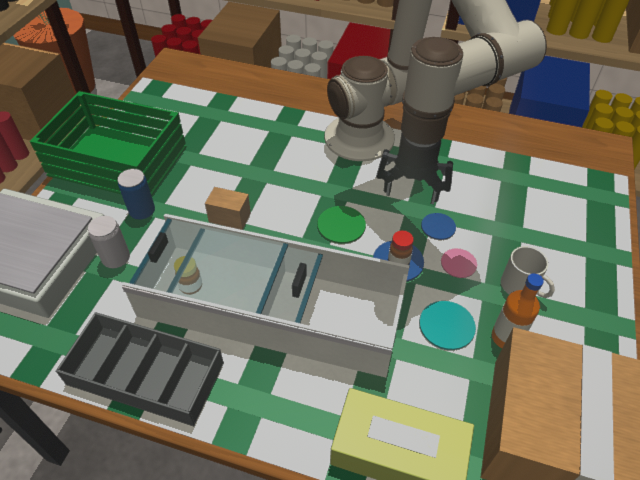

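The jar stands upright at the centre of the larger blue tray: cap at (322,228) in the wrist view and (402,240) in the scene view. The gripper is clear, the left lid is open, and the right pull is still at (158,247).

```bash
python3 -c "
from bench import workorder
print(workorder.job_done())"
```

```text
the job is handed in; nothing more can be done
None
```

The red-capped jar is standing upright on the larger blue tray, and I handed the job in at about 13 s on the robot's clock. The hand-in gives no verdict, so the result below rests on my own checks.

- **Lid:** I gripped the left lid's pull and slid it back about 172 mm, under the right lid, and left it open. In the last scene view the right pull is in the same place as at the start.
- **Jar:** I lifted it about 150 mm, carried it over the tray and lowered it until the tray took its weight (about 8 N on the wrist), then let go.
- **Last checks:** the wrist camera puts the cap at (403.9, 204.3) mm, within about 1 mm of the tray centre I measured (404, 204). The gripper is open about 170 mm above where it let go, and the force reading is back near zero.
- **Disagreement:** my colour mask in the first scene view put the tray about 15 mm off. The jar's chest wall probably hid part of it there. The top and wrist views agreed with each other, so I used those.

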